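# Flip the lid of the sugar jar shut and clasp it

## Robot

A 7-joint arm with a two-finger parallel gripper is mounted at the origin on a cart in front of the work surface, level with it; the furniture and walls round the work are solid. World frame = base frame: x ahead of the robot, y to its left, z up, the work surface at z = 0. Lengths are in m, angles in rad, forces in N, time in s.
With the tool pointing down it reaches from about 0.425 to 0.875 m from the base axis. Payload 4.7 kg.
Tool frame: the origin (TCP) lies midway between the tips of the shut fingers; the grasp point (between the pads) lies 19 mm behind it (ctrl.grip_point_offset is the distance from the TCP to the grasp point, in m); z points along the fingers, y is the line along which they close (so a half turn about z gives the same grasp; the last joint's range is limited). The gripper opens to 87 mm and grips with 3 to 60 N. Pads are 19 mm wide; open, the fingers measure 117 mm over their backs; the gripper's body (75 mm by 190 mm) begins 51 mm behind the grasp point.
Start: joints at [-1.152, 0.321, -0.07, 1.45, 0.023, 1.371, -0.057], TCP at [0.256, 0.597, 0.223] pointing down, gripper open.
Joint ranges: [-2.86, 2.86], [-0.3, 2.09], [-1.38, 1.24], [0.06, 2.45], [-1.56, 4.7], [0.09, 2.05], [-2.69, 2.69]. Speed limits (rad/s): [2.57, 2.57, 3.14, 3.14, 3.14, 3.14, 3.14].

## Interface

Orientations are given as a rotation vector (axis times angle).
In Python, from bench import ctrl gives the robot as it stands.
- The arm moves only by the tool move_arm, never from a script. Its argument "increments" is text: rows parted by semicolons, each of 7 numbers parted by spaces: the shift along the world's x, y, z in mm, then the turn, a rotation vector about the world's x, y, z in degrees, then the closure in counts, from 0 (fully open) to 255 (shut). A call has exactly 8 rows; each row shifts and turns the commanded pose from where the row before left it; what a row does not reach is not made up. A row lasts 1/12 s, in which the tool goes at most 41.7 mm and 7.16 degrees, less where a joint would pass 70% of its speed; a pose out of reach is approached as far as the arm can. A call with a gripper value outside its range is refused whole. The fingers move at their own pace and stop on an object; "grip_force" is the grip in N (left out, the last holds). Time passes only in rows, so rows that do not move let the fingers close, or fill a call up. It gives the time, the measured TCP pose, the force, the opening and the grip force at its end, in the units of the state.
- ctrl.get_state(): the state, without advancing time (a new reading comes with each control period).
- ctrl.get_image(name): name is "side" or "top"; returns a dict with "frame" (384x512x3 uint8, red, green, blue), "depth" (384x512 float32, m along the optical axis (not along the pixel's ray), 0 where there is no reading), "fx", "fy", "cx", "cy" (pixels), "k1" (the pictures are not rectified: a ray, as slopes to the right and down, at radius r is drawn at 1 + k1 r^2 times it, then the intrinsics apply), "position" and "orientation" of the camera in the world. Camera axes: x right, y down, z forward; pixel columns grow to the right and rows downward; lengths in m; the calibration is good to about 2 mm. A picture is of the moment at which its call begins.
- ctrl.close_job(): hands the job in; it is judged then, once.
Trained networks look in a picture, given as the dict that the camera call returned (one of the last four; its "shot" number tells which), for a name from the list of things; names that differ only in an ending like _2 or _b are one class to them, and where a whole thing is asked for, a point or a joint stands for the part that bears it (a point fixed in the world has none). Each returns a list of dicts, best first, with "score" (0 to 1); they miss things now and then, are a little off and sometimes report something else, mostly with a low value. They report only what shows in the picture. A call takes as long as a camera call. They do not tell look-alikes from the thing itself.
- ctrl.find_in(target, picture): "centre" ([x, y, z] in m, in world coordinates, good to about 4 mm: the middle of the surface that is visible of it).
- ctrl.silhouettes(target, picture): "region" (384x512 bool, what is visible of it).
The state is a dict: "time": time; "joint_positions": joint angles; "qd": joint speeds; "joint_torque": joint torques, N m; "position": TCP position; "tool_rot": TCP orientation; "ft_force": force on the tool from outside, world axes, zero at the start; "torque": the same for the moment, N m; "grip_width": opening from 0.0 (shut) to 1.0 (fully open); "grip_force": force on a finger pad.
Only numpy, scipy, OpenCV 4.12 (cv2) and the standard library are available. Lean on these libraries where they do the work, as an engineer would, in place of code of your own. Each camera call takes 0.05 s, during which the arm holds its last target. There are 200 camera calls.

## Task

The sugar has been weighed out: close the clip-top jar again, only by pushing with the fingertips, never gripping or lifting anything. Push the thrown-back glass lid over from behind so that it comes down fully shut without slamming, then push the wire clasp on the front down until it lies against the jar. Be gentle: the jar stays upright where it stands, and the other things on the table stay where they are.

Things in the scene. Friction and masses are not known exactly. Their poses are not given: they have to be found in the camera images.
- sugar_jar: Clip-top glass jar, half full of sugar, 94 mm across, 122 mm high to the rim, 0.8 to 1 kg, standing loose on the table (pushed too hard up at the lid it rocks over). Origin: centre of its underside; z up; its +x axis points to the lid's hinge, its -x axis to the clasp.
- sugar_jar_lid (a joint): Hinge of the lid, rad: 0 = shut flat on the jar, 1.57 = standing upright, 1.92 = thrown back as far as it goes (stop). Between about 1.1 and 1.92 it stays where it is left; below that it sinks shut by itself, slowly, within some 5 s. Turning it takes about 0.1 N m or less; the hinge is damped, so push slowly (about 0.05 m/s).
- sugar_jar_bail (a joint): Hinge of the wire clasp, rad: 0 = down against the front of the jar (locked), 1.57 = sticking straight out, level, from the front. It stays where it is left; swinging it takes 0.05 to 0.1 N m (1 to 2 N at its tip).
- lid_hinge (a point): The hinge line of the lid, on the jar: 53 mm along the jar's +x, 122 mm up. The line runs along the jar's y.
- lid_edge (a point): Middle of the free edge of the lid, moving with it: 95 mm from the hinge line. The lid is a round glass disc with an orange rubber seal, 86 mm across and 12 mm thick, with a flat wire on its outer face; shut, its top is 135 mm above the table. Open, its outer face looks away from the jar's mouth, along the jar's +x.
- clasp_pivot (a point): Pivot line of the wire clasp on the front of the jar's neck: 43 mm along the jar's -x, 121 mm up; the line runs along the jar's y.
- clasp_tip (a point): Middle of the free end of the wire clasp, moving with it: 55 mm from its pivot. The clasp is a wire loop 36 mm wide. Locked, it hangs straight down: its tip is then 67 mm above the table and 52 mm along the jar's -x.
- honey_jar: Honey jar with a gold lid, 77 mm across, 120 mm high. Origin: centre of its underside. Leave alone.
- flour_scoop: Dark wooden flour scoop lying flat, 82x254x39 mm, long along its y. Origin: centre of its underside. Leave alone.
- kitchen_scale: Flat white kitchen scale, 176x246x33 mm, long along its y. Origin: centre of its underside. Leave alone.
- small_steel_bowl: Empty steel bowl, 171 mm across, 62 mm high, standing on the scale. Origin: centre of its underside. Leave alone.
- glass_mug: Clear glass mug, 77 mm across, 116 mm with its handle, 100 mm high. Origin: centre of its underside. Leave alone.
- scraper: Small orange dough scraper lying flat, 34x60x10 mm. Origin: centre of its underside. Leave alone.
Not all that is in view belongs to the job. What is shaped like the sugar_jar but turquoise is not meant.

How it is judged:
By the outcome, as a careful person would: the job done as asked, in the order asked, and still so for the second after the job is handed in, with the robot touching nothing.
It also fails if it takes over 48 s, if anything falls off the work surface, if the arm or the gripper's body presses on something with over 40 N, if the wrist force passes 120 N, or if a joint passes its speed limit or range.

## Working session

There is one attempt and no reset: what is moved stays moved. The work goes in short steps, Python scripts to look and compute and a tool call to move; the robot and the scene stay as the last step left them, time stands still between calls to the robot, and variables do not carry over. Pictures are saved under pics/ and viewed, at most 10 in all, crops included, and the job is handed in when it is done.

Besides the shell and the picture viewer there is one more tool, called after "Call:" as name(argument=value, ...) on one line, values as JSON. move_arm: Moves the arm, as the interface text tells. Its arguments: {"type":"object","properties":{"increments":{"type":"string"},"grip_force":{"type":"number"}},"required":["increments"]}

```bash
mkdir -p pics; ls; cat > h.py <<'E'
import numpy as np, cv2
from scipy.spatial.transform import Rotation as R
from bench import ctrl
def rot(p):
    o=np.asarray(p["orientation"],float)
    return o if o.shape==(3,3) else R.from_rotvec(o).as_matrix() if o.size==3 else R.from_quat(o).as_matrix()
def cloud(p):
    v,u=np.mgrid[0:384,0:512].astype(float)
    xd=(u-p["cx"])/p["fx"]; yd=(v-p["cy"])/p["fy"]
    x,y=xd.copy(),yd.copy()
    for _ in range(10):
        s=1+p["k1"]*(x*x+y*y); x,y=xd/s,yd/s
    d=p["depth"]; c=np.stack([x*d,y*d,d],-1)
    w=c@rot(p).T+np.asarray(p["position"]); w[d==0]=np.nan
    return w
E
python3 - <<'E'
from h import *
s=ctrl.get_state(); print(s["time"],s["position"],s["tool_rot"])
ps={n:ctrl.get_image(n) for n in("side","top")}
print({k:v for k,v in ps["side"].items() if k not in("frame","depth")})
print({k:v for k,v in ps["top"].items() if k not in("frame","depth")})
im=np.vstack([ps[n]["frame"] for n in ps])
for n in ps:
    cv2.imwrite(f"pics/{n}0.png",cv2.resize(ps[n]["frame"][:,:,::-1],(800,600)))
    for t in("sugar_jar","sugar_jar_lid","sugar_jar_bail","lid_edge","clasp_tip","honey_jar","flour_scoop","kitchen_scale","glass_mug","scraper"):
        print(n,t,[(np.round(r["centre"],3).tolist(),round(r["score"],2)) for r in ctrl.find_in(t,ps[n])])
E
```

```text
pics
0.0 [0.25581249 0.59696784 0.22148597] [-6.31293674e-01 -3.07722267e+00  2.87726866e-03]
{'fx': 471.41168011749613, 'fy': 471.41168011749613, 'cx': 259.91777657642785, 'cy': 192.16041622074806, 'k1': -0.07247312124608304, 'position': array([ 0.22161813, -1.17545173,  0.62378457]), 'orientation': array([-1.92793667,  0.15640827, -0.13275529]), 'shot': 1}
{'fx': 412.5468714946822, 'fy': 412.5468714946822, 'cx': 253.95878980482374, 'cy': 193.57939020195326, 'k1': -0.0003353678827749097, 'position': array([0.31060323, 0.16541789, 1.32785817]), 'orientation': array([-2.09863884,  2.15579085, -0.12834761]), 'shot': 2}
side sugar_jar [([0.474, -0.0, 0.083], 0.82), ([0.56, 0.264, 0.118], 0.78)]
side sugar_jar_lid [([0.474, 0.02, 0.132], 0.83), ([0.559, 0.287, 0.17], 0.64)]
side sugar_jar_bail []
side lid_edge [([0.478, 0.021, 0.131], 0.7), ([0.558, 0.284, 0.168], 0.62)]
side clasp_tip []
side honey_jar [([0.56, -0.116, 0.081], 0.82)]
side flour_scoop [([0.392, 0.23, 0.013], 0.92)]
side kitchen_scale [([0.489, 0.473, 0.02], 0.68)]
side glass_mug [([0.459, -0.228, 0.069], 0.57)]
side scraper [([0.378, -0.012, 0.007], 0.52)]
top sugar_jar [([0.554, 0.241, 0.092], 0.68), ([0.476, 0.046, 0.133], 0.56)]
top sugar_jar_lid [([0.482, 0.039, 0.136], 0.85), ([0.557, 0.284, 0.186], 0.79)]
top sugar_jar_bail []
top lid_edge [([0.483, 0.042, 0.136], 0.91), ([0.554, 0.285, 0.182], 0.66)]
top clasp_tip [([0.563, -0.081, 0.118], 0.43)]
top honey_jar [([0.562, -0.08, 0.118], 0.86), ([0.552, 0.239, 0.094], 0.65)]
top flour_scoop [([0.387, 0.226, 0.002], 0.69), ([0.562, -0.08, 0.116], 0.65), ([0.552, 0.24, 0.095], 0.42)]
top kitchen_scale [([0.525, 0.498, 0.022], 0.97)]
top glass_mug [([0.464, -0.203, 0.049], 0.9)]
top scraper [([0.378, -0.001, 0.01], 0.73)]
```

```bash
ls pics
```

```text
side0.png
top0.png
```

View pics/side0.png

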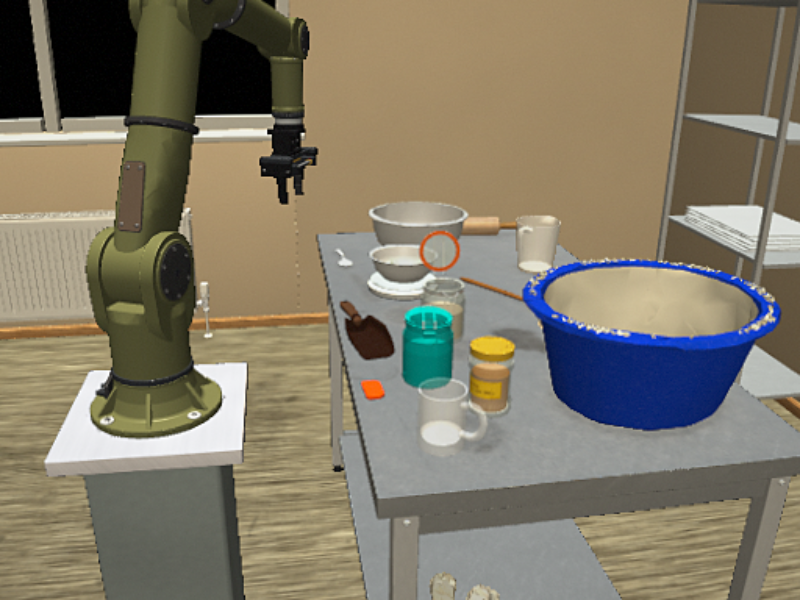

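View pics/top0.png

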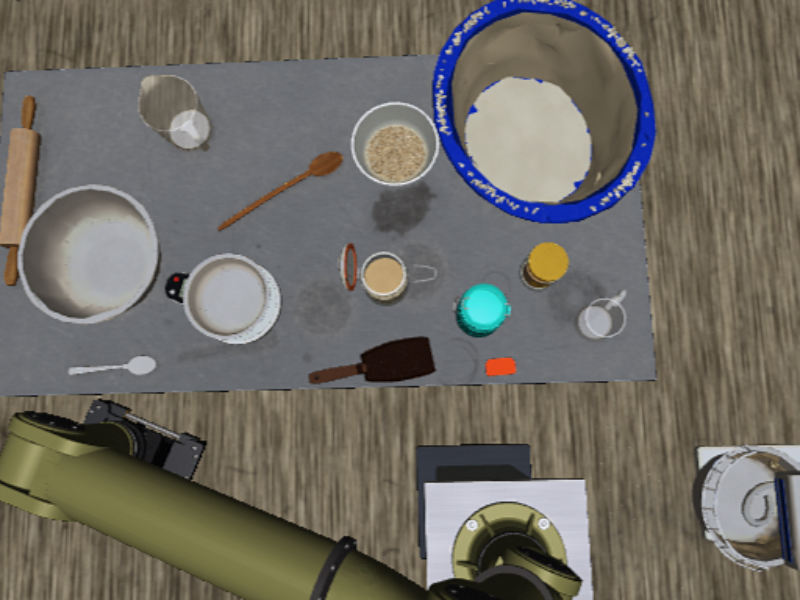

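Two candidates fit the jar: the clear one (side (443,305), top (385,275)) and the turquoise one (side (428,345), top (482,308)). The clear jar fits. It holds sugar, its lid is thrown back (top (349,265)), and its clasp sticks out at (425,272). I'll confirm this in an enlarged crop and measure it.

```bash
python3 - <<'E'
from h import *
a=ctrl.get_image("top");b=ctrl.get_image("side")
np.savez("p.npz",wt=cloud(a),ws=cloud(b),ft=a["frame"],fs=b["frame"])
c1=cv2.resize(a["frame"][145:205,210:290],(800,600),interpolation=cv2.INTER_CUBIC)[...,::-1]
c2=cv2.resize(b["frame"][140:235,225:340],(400,330),interpolation=cv2.INTER_CUBIC)[...,::-1]
c1=cv2.resize(c1,(440,330)); 
cv2.imwrite("pics/crop.png",cv2.resize(np.hstack([c1[:,:400],c2]),(800,330)))
for n,p in(("top",a),("side",b)):
    for r in ctrl.silhouettes("sugar_jar_lid",p):
        w=cloud(p)[r["region"]]; w=w[~np.isnan(w[:,0])]
        v,u=np.nonzero(r["region"])
        print(n,round(r["score"],2),"px",u.min(),u.max(),v.min(),v.max(),"n",len(w),np.percentile(w,[3,50,97],axis=0).round(3).tolist())
w=cloud(a)
# orange seal pixels and points
f=a["frame"].astype(int)
for v in range(155,196,2):
    print(v,[f"{u}:"+",".join(str(int(x*1000)) for x in np.nan_to_num(w[v,u])) for u in range(214,284,4)])
E
```

```text
top 0.84 px 216 229 157 185 n 310 [[0.519, 0.279, -0.001], [0.556, 0.289, 0.176], [0.593, 0.321, 0.216]]
top 0.6 px 294 324 181 210 n 692 [[0.447, 0.003, 0.125], [0.483, 0.042, 0.133], [0.521, 0.078, 0.138]]
top 0.58 px 105 179 172 219 n 636 [[0.442, 0.452, 0.002], [0.527, 0.504, 0.024], [0.586, 0.684, 0.033]]
side 0.77 px 259 288 195 210 n 380 [[0.444, -0.006, 0.117], [0.481, 0.02, 0.131], [0.521, 0.08, 0.134]]
side 0.66 px 268 293 149 174 n 539 [[0.517, 0.276, 0.13], [0.557, 0.285, 0.17], [0.598, 0.296, 0.207]]
side 0.53 px 267 311 242 291 n 1612 [[0.422, -0.243, 0.008], [0.459, -0.225, 0.066], [0.51, -0.159, 0.098]]
155 ['214:648,334,0', '218:647,321,3', '222:646,307,2', '226:647,294,0', '230:646,281,0', '234:646,268,0', '238:645,255,0', '242:645,241,0', '246:645,228,-2', '250:644,215,0', '254:644,202,-1', '258:643,188,0', '262:642,175,3', '266:642,162,0', '270:642,149,-1', '274:642,136,-1', '278:641,122,0', '282:641,109,-2']
157 ['214:642,335,-2', '218:640,321,2', '222:591,287,196', '226:639,294,3', '230:640,282,-3', '234:639,268,0', '238:640,255,-6', '242:639,242,-2', '246:638,2
[... 5665 characters left out ...]
:521,152,3', '274:521,139,2', '278:521,126,0', '282:521,113,-1']
193 ['214:521,336,-5', '218:520,322,0', '222:520,309,0', '226:519,296,0', '230:519,283,0', '234:518,270,0', '238:518,257,0', '242:509,241,52', '246:508,228,58', '250:510,216,43', '254:515,204,11', '258:517,192,-3', '262:516,179,1', '266:516,166,-2', '270:515,153,1', '274:515,140,0', '278:514,127,4', '282:515,113,-4']
195 ['214:513,335,4', '218:513,322,4', '222:512,309,6', '226:514,297,-7', '230:512,283,0', '234:512,270,1', '238:512,257,-2', '242:511,244,1', '246:508,230,17', '250:510,218,3', '254:510,205,0', '258:510,192,-2', '262:510,179,-4', '266:508,166,4', '270:508,153,1', '274:508,140,0', '278:508,127,-1', '282:507,114,1']
```

View pics/crop.png

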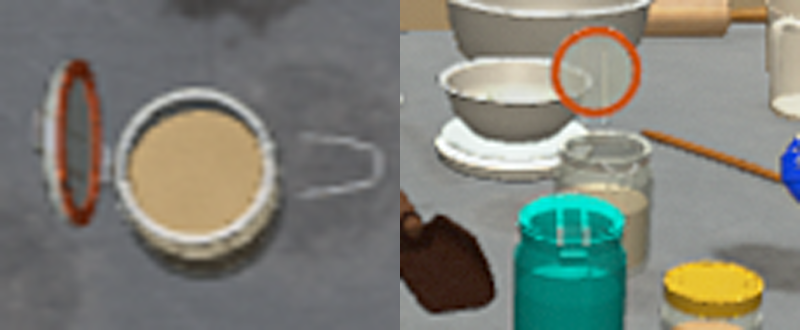

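The crop confirms the clear glass jar with sugar, lid thrown back and clasp out. It stands at about (0.556, 0.229), with +x along world +y (about 3° of yaw). I'll bring the closed fingers behind the lid.

Call:
move_arm(increments="19 -15 1 0 0 -4.2 255;19 -15 1 0 0 -4.2 255;19 -15 1 0 0 -4.2 255;19 -15 1 0 0 -4.2 255;19 -15 1 0 0 -4.2 255;19 -15 1 0 0 -4.2 255;19 -15 1 0 0 -4.2 255;19 -15 1 0 0 -4.2 255", grip_force=10)

```text
time: 1.97
position: [0.4088, 0.4767, 0.2308]
tool_rot: [1.499, 2.761, 0.0]
ft_force: [0.9, 0.2, -0.2]
grip_width: 0.478
grip_force: 0.0
```

```bash
python3 - <<'E'
import numpy as np
d=np.load("p.npz")
for k in("wt","ws"):
    w=d[k].reshape(-1,3)
    m=(abs(w[:,0]-.556)<.055)&(abs(w[:,1]-.295)<.03)&(w[:,2]>.14)&(w[:,2]<.24)
    q=w[m]; c=q.mean(0); n=np.linalg.svd(q-c)[2][2]; print(k,len(q),c.round(3),n.round(3),np.percentile(q,[2,98],axis=0).round(3).tolist())
    m=(abs(w[:,0]-.556)<.05)&(abs(w[:,1]-.229)<.05)&(w[:,2]>.11)&(w[:,2]<.13)
    q=w[m]; A=np.c_[2*q[:,:2],np.ones(len(q))]; s=np.linalg.lstsq(A,(q[:,:2]**2).sum(1),rcond=None)[0]; print("rim",len(q),s[:2].round(4),np.sqrt(s[2]+s[0]**2+s[1]**2).round(4))
    m=(abs(w[:,0]-.552)<.03)&(w[:,1]>.115)&(w[:,1]<.18)&(w[:,2]>.06)&(w[:,2]<.15)
    print("clasp",w[m].round(3).tolist()[:25])
w=d["wt"].reshape(-1,3); m=(w[:,2]>.2)&(w[:,0]>.5)&(w[:,0]<.7)&(w[:,1]>0)&(w[:,1]<.27); print("tall",w[m].min(0) if m.any() else None)
E
```

```text
wt 267 [0.556 0.29  0.186] [ 0.052  0.981 -0.189] [[0.517, 0.28, 0.141], [0.596, 0.302, 0.217]]
rim 196 [0.5542 0.2301] 0.0404
clasp [[0.569, 0.17, 0.124], [0.569, 0.167, 0.125], [0.568, 0.164, 0.128], [0.565, 0.161, 0.127], [0.565, 0.158, 0.128], [0.565, 0.155, 0.125], [0.565, 0.152, 0.126], [0.564, 0.149, 0.13], [0.564, 0.146, 0.132], [0.564, 0.143, 0.13], [0.562, 0.14, 0.123], [0.562, 0.137, 0.126], [0.561, 0.135, 0.13], [0.561, 0.132, 0.126], [0.557, 0.132, 0.131], [0.557, 0.129, 0.131], [0.555, 0.129, 0.129], [0.552, 0.129, 0.127], [0.548, 0.129, 0.131], [0.546, 0.129, 0.129], [0.543, 0.132, 0.13], [0.542, 0.129, 0.132], [0.54, 0.144, 0.129], [0.54, 0.141, 0.129], [0.54, 0.138, 0.129]]
ws 499 [0.556 0.286 0.175] [ 0.039  0.992 -0.123] [[0.516, 0.277, 0.142], [0.594, 0.295, 0.211]]
rim 148 [0.5519 0.2245] 0.0401
clasp [[0.554, 0.177, 0.121], [0.564, 0.166, 0.124], [0.535, 0.162, 0.124], [0.545, 0.178, 0.118], [0.563, 0.15, 0.127], [0.534, 0.147, 0.126], [0.536, 0.141, 0.128], [0.561, 0.14, 0.127], [0.537, 0.143, 0.124], [0.539, 0.139, 0.126], [0.558, 0.129, 0.129], [0.539, 0.127, 0.127], [0.542, 0.126, 0.127], [0.545, 0.125, 0.127], [0.549, 0.129, 0.125], [0.553, 0.131, 0.125], [0.555, 0.127, 0.126], [0.554, 0.174, 0.102], [0.552, 0.177, 0.098], [0.561, 0.176, 0.098], [0.536, 0.18, 0.094], [0.552, 0.177, 0.094], [0.556, 0.179, 0.093], [0.565, 0.179, 0.093], [0.536, 0.178, 0.091]]
tall [0.66299885 0.00566359 0.20005783]
```

Call:
move_arm(increments="19 -15 1 0 0 -4.2 255;19 -15 1 0 0 -4.2 255;19 -15 1 0 0 -4.2 255;19 -15 1 0 0 -4.2 255;19 -15 1 0 0 -4.2 255;19 -15 1 0 0 -4.2 255;19 -15 1 0 0 -4.2 255;16 -12 -2 0 0 -4.2 255")

```text
time: 2.63
position: [0.5588, 0.3589, 0.2364]
tool_rot: [2.234, 2.207, 0.002]
ft_force: [-0.5, 0.0, -0.3]
grip_width: 0.007
grip_force: 0.0
```

Call:
move_arm(increments="0 0 -10 0 0 -2 255;0 0 -12 0 0 0 255;0 0 -12 0 0 0 255;0 0 -10 0 0 0 255;0 -8 -4 0 0 0 255;0 -8 0 0 0 0 255;0 -6 0 0 0 0 255;0 -4 0 0 0 0 255")

```text
time: 3.3
position: [0.5576, 0.333, 0.1884]
tool_rot: [2.268, 2.173, 0.002]
ft_force: [0.5, 0.0, 1.1]
grip_width: 0.004
grip_force: 0.0
```

```bash
python3 - <<'E'
from h import *
a=ctrl.get_image("top");b=ctrl.get_image("side")
s=ctrl.get_state(); print(s["time"],s["position"],R.from_rotvec(s["tool_rot"]).as_matrix().round(3).tolist(),s["ft_force"],s["grip_width"])
c1=cv2.resize(a["frame"][130:210,190:300],(400,300))
c2=cv2.resize(b["frame"][90:230,200:340],(400,300))
cv2.imwrite("pics/c2.png",np.hstack([c1,c2])[...,::-1])
E
```

```text
3.4 [0.55787401 0.33318328 0.18875786] [[0.044, 0.999, 0.002], [0.999, -0.044, 0.001], [0.001, 0.002, -1.0]] [-0.16995252 -0.5718128   0.03332788] 0.006790155015867489
```

View pics/c2.png

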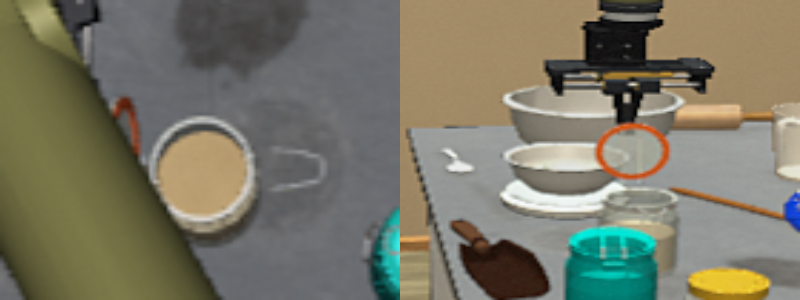

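The fingers are shut and centred behind the lid (side crop (628,110) above the orange ring at (632,152)). I'll push slowly toward -y.

Call:
move_arm(increments="0 -4 0 0 0 0 255;0 -4 0 0 0 0 255;0 -4 0 0 0 0 255;-1 -4 0 0 0 0 255;0 -4 0 0 0 0 255;0 -4 0 0 0 0 255;0 -4 0 0 0 0 255;-1 -4 0 0 0 0 255")

```text
time: 4.07
position: [0.5553, 0.3025, 0.1878]
tool_rot: [2.267, 2.175, 0.002]
ft_force: [-0.2, 0.6, 1.1]
grip_width: 0.004
grip_force: 0.5
```

Call:
move_arm(increments="0 -4 0 0 0 0 255;0 -4 0 0 0 0 255;0 -4 0 0 0 0 255;-1 -4 0 0 0 0 255;0 -4 0 0 0 0 255;0 -4 0 0 0 0 255;0 -4 0 0 0 0 255;0 -4 0 0 0 0 255")

```text
time: 4.73
position: [0.5538, 0.2699, 0.1874]
tool_rot: [-2.267, -2.174, 0.001]
ft_force: [0.8, 0.6, 0.4]
grip_width: 0.007
grip_force: 0.2
```

```bash
python3 - <<'E'
from h import *
b=ctrl.get_image("side")
s=ctrl.get_state(); print(s["time"],s["position"],s["ft_force"])
cv2.imwrite("pics/c3.png",cv2.resize(b["frame"][90:230,200:340],(400,400))[...,::-1])
for r in ctrl.silhouettes("sugar_jar_lid",b):
    w=cloud(b)[r["region"]]; w=w[~np.isnan(w[:,0])]; print(round(r["score"],2),np.percentile(w,[3,50,97],axis=0).round(3).tolist())
E
```

```text
4.7833 [0.55413113 0.26874788 0.18748577] [ 0.09531388 -0.18965605  0.56320338]
0.77 [[0.443, -0.006, 0.12], [0.48, 0.019, 0.131], [0.518, 0.071, 0.135]]
0.67 [[0.517, 0.235, 0.135], [0.554, 0.254, 0.17], [0.588, 0.271, 0.204]]
```

View pics/c3.png

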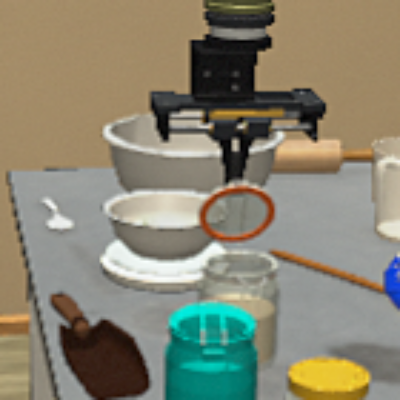

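The lid (ring at (237,213)) now leans forward over the jar at about 1.1 rad. I'll push a little more, then let it sink.

Call:
move_arm(increments="0 -4 0 0 0 0 255;0 -4 0 0 0 0 255;0 -4 0 0 0 0 255;0 -4 0 0 0 0 255;0 -4 0 0 0 0 255;0 -2 0 0 0 0 255;0 0 0 0 0 0 255;0 0 0 0 0 0 255")

```text
time: 5.5
position: [0.5541, 0.2482, 0.1876]
tool_rot: [2.268, 2.174, 0.0]
ft_force: [-0.6, -0.3, 0.0]
grip_width: 0.009
grip_force: 0.0
```

```bash
cat > lid.py <<'E'
from h import *
b=ctrl.get_image("side"); s=ctrl.get_state(); print(s["time"],s["position"],s["ft_force"])
for r in ctrl.silhouettes("sugar_jar_lid",b):
    w=cloud(b)[r["region"]]; w=w[~np.isnan(w[:,0])]; print(round(r["score"],2),np.percentile(w,[3,50,97],axis=0).round(3).tolist())
E
python3 lid.py
```

```text
5.55 [0.55403094 0.24854399 0.18762441] [ 0.38463723 -0.95704448 -0.2616956 ]
0.62 [[0.445, -0.006, 0.12], [0.479, 0.018, 0.131], [0.513, 0.069, 0.134]]
0.52 [[0.518, 0.213, 0.131], [0.555, 0.241, 0.161], [0.593, 0.269, 0.192]]
```

The lid is sinking on its own. I'll lift clear and go above the clasp tip, tilting the fingers 25°.

Call:
move_arm(increments="0 4 20 0 0 0 255;0 0 25 0 0 0 255;0 -4 20 3 0 0 255;0 -18 5 4 0 0 255;-1 -25 0 4 0 0 255;-1 -25 0 4 0 0 255;-2 -25 0 4 0 0 255;-1 -22 0 4 0 0 255")

```text
time: 6.27
position: [0.5491, 0.1319, 0.2586]
tool_rot: [-2.038, -1.954, -0.404]
ft_force: [0.2, -1.2, 0.4]
grip_width: 0.003
grip_force: 0.0
```

Call:
move_arm(increments="0 -6 -10 2 0 0 255;0 0 -15 0 0 0 255;0 0 -15 0 0 0 255;0 0 -15 0 0 0 255;0 0 -15 0 0 0 255;0 0 -10 0 0 0 255;0 0 -5 0 0 0 255;0 0 0 0 0 0 255")

```text
time: 6.93
position: [0.548, 0.1284, 0.1708]
tool_rot: [-2.015, -1.935, -0.425]
ft_force: [0.4, -0.7, 0.0]
grip_width: 0.006
grip_force: 0.0
```

Call:
move_arm(increments="0 0 0 0 0 0 255;0 0 0 0 0 0 255;0 0 0 0 0 0 255;0 0 0 0 0 0 255;0 0 0 0 0 0 255;0 0 0 0 0 0 255;0 0 0 0 0 0 255;0 0 0 0 0 0 255")

```text
time: 7.6
position: [0.549, 0.1275, 0.1727]
tool_rot: [-2.017, -1.935, -0.429]
ft_force: [0.6, -0.3, 0.8]
grip_width: 0.008
grip_force: 0.0
```

Call:
move_arm(increments="0 0 0 0 0 0 255;0 0 0 0 0 0 255;0 0 0 0 0 0 255;0 0 0 0 0 0 255;0 0 0 0 0 0 255;0 0 0 0 0 0 255;0 0 0 0 0 0 255;0 0 0 0 0 0 255")

```text
time: 8.27
position: [0.549, 0.1275, 0.1726]
tool_rot: [-2.017, -1.935, -0.429]
ft_force: [-0.0, 1.0, 0.0]
grip_width: 0.008
grip_force: 0.0
```

```bash
python3 - <<'E'
from h import *
a=ctrl.get_image("top");b=ctrl.get_image("side"); s=ctrl.get_state(); print(s["time"],s["position"],s["ft_force"],s["grip_width"])
for n,p in(("t",a),("s",b)):
  for r in ctrl.silhouettes("sugar_jar_lid",p):
    w=cloud(p)[r["region"]]; w=w[~np.isnan(w[:,0])]; print(n,round(r["score"],2),np.percentile(w,[3,50,97],axis=0).round(3).tolist())
c1=cv2.resize(a["frame"][130:210,190:300],(400,300),interpolation=cv2.INTER_CUBIC)
c2=cv2.resize(b["frame"][110:230,220:340],(400,400),interpolation=cv2.INTER_CUBIC)[100:]
c2=cv2.resize(b["frame"][140:230,220:340],(400,300),interpolation=cv2.INTER_CUBIC)
cv2.imwrite("pics/c4.png",np.hstack([c1,c2])[...,::-1])
E
```

```text
8.3667 [0.54902645 0.12746409 0.1725828 ] [0.64853417 1.16432696 0.40740349] 0.007084225265506906
t 0.9 [[0.445, -0.001, 0.107], [0.471, 0.03, 0.133], [0.521, 0.074, 0.26]]
t 0.79 [[0.517, 0.191, 0.126], [0.553, 0.229, 0.133], [0.591, 0.265, 0.138]]
s 0.94 [[0.443, -0.007, 0.118], [0.48, 0.019, 0.131], [0.518, 0.077, 0.134]]
s 0.52 [[0.512, 0.153, 0.117], [0.546, 0.202, 0.13], [0.59, 0.253, 0.146]]
s 0.23 [[0.511, 0.14, 0.013], [0.556, 0.192, 0.102], [0.593, 0.243, 0.134]]
```

View pics/c4.png

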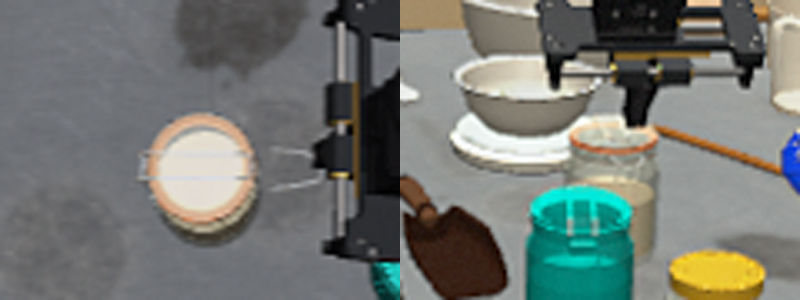

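Call:
move_arm(increments="0 0 0 0 0 0 255;0 0 0 0 0 0 255;0 0 0 0 0 0 255;0 0 0 0 0 0 255;0 0 0 0 0 0 255;0 0 0 0 0 0 255;0 0 0 0 0 0 255;0 0 0 0 0 0 255")

```text
time: 9.13
position: [0.549, 0.1275, 0.1726]
tool_rot: [-2.017, -1.935, -0.429]
ft_force: [-0.0, -1.6, 0.0]
grip_width: 0.006
grip_force: 0.0
```

```bash
cat > fit.py <<'E'
from h import *
a=ctrl.get_image("top"); w=cloud(a).reshape(-1,3)
q=w[(np.hypot(w[:,0]-.554,w[:,1]-.228)<.038)&(w[:,2]>.115)]
A=np.c_[q[:,0]-.554,q[:,1]-.228,np.ones(len(q))]; print(ctrl.get_state()["time"],"lid plane dz/dx dz/dy z",np.linalg.lstsq(A,q[:,2],rcond=None)[0].round(4),len(q))
q=w[(np.hypot(w[:,0]-.4815,w[:,1]-.041)<.038)&(w[:,2]>.115)&(w[:,2]<.15)]
A=np.c_[q[:,0]-.4815,q[:,1]-.041,np.ones(len(q))]; print("turq",np.linalg.lstsq(A,q[:,2],rcond=None)[0].round(4),len(q))
E
python3 fit.py
```

```text
9.1833 lid plane dz/dx dz/dy z [0.0137 0.0152 0.1338] 511
turq [ 0.0365 -0.0031  0.1333] 349
```

The lid lies flat at 0.134, so it is shut. I'll reduce the tilt to 8° to clear the turquoise jar, come down onto the clasp's end bar and follow its arc.

Call:
move_arm(increments="0 1 0 -5.5 0 0 255;0 1 0 -5.5 0 0 255;0 2 0 -6 0 0 255;0 1 -10 0 0 0 255;0 1 -10 0 0 0 255;0 0 -8 0 0 0 255;0 0 -6 0 0 0 255;0 0 -4 0 0 0 255")

```text
time: 9.85
position: [0.5482, 0.1311, 0.1325]
tool_rot: [-2.195, -2.097, -0.144]
ft_force: [-0.7, 0.1, 0.2]
grip_width: 0.01
grip_force: 0.0
```

Call:
move_arm(increments="0 0 -4 0 0 0 255;0 0 -4 0 0 0 255;0 0 -4 0 0 0 255;0 0 -4 0 0 0 255;0 0 -4 0 0 0 255;0 1 -4 0 0 0 255;0 1 -4 0 0 0 255;0 2 -4 0 0 0 255")

```text
time: 10.52
position: [0.5495, 0.1369, 0.1023]
tool_rot: [-2.194, -2.103, -0.148]
ft_force: [1.2, -3.6, 1.9]
grip_width: 0.006
grip_force: 1.7
```

```bash
python3 - <<'E'
from h import *
b=ctrl.get_image("side"); s=ctrl.get_state(); print(s["time"],s["position"],s["ft_force"])
w=cloud(b); q=w.reshape(-1,3)
m=(abs(q[:,0]-.55)<.03)&(q[:,1]>.11)&(q[:,1]<.176)&(q[:,2]>.05)&(q[:,2]<.14); print(q[m].round(3).tolist()[:40])
cv2.imwrite("pics/c5.png",cv2.resize(b["frame"][130:220,240:360],(800,600),interpolation=cv2.INTER_CUBIC)[...,::-1])
E
```

```text
10.5667 [0.54889378 0.13765654 0.1014406 ] [ 0.22739708 -1.03081399 -0.02242834]
[[0.536, 0.141, 0.138], [0.536, 0.125, 0.137], [0.54, 0.119, 0.139], [0.544, 0.121, 0.138], [0.546, 0.119, 0.139], [0.549, 0.117, 0.14], [0.552, 0.118, 0.139], [0.556, 0.12, 0.138], [0.56, 0.123, 0.137], [0.537, 0.131, 0.132], [0.537, 0.12, 0.136], [0.54, 0.116, 0.137], [0.544, 0.123, 0.135], [0.55, 0.132, 0.131], [0.549, 0.118, 0.136], [0.553, 0.12, 0.135], [0.555, 0.117, 0.136], [0.559, 0.118, 0.136], [0.534, 0.17, 0.114], [0.538, 0.136, 0.127], [0.538, 0.121, 0.132], [0.541, 0.122, 0.132], [0.545, 0.127, 0.13], [0.549, 0.128, 0.129], [0.551, 0.124, 0.131], [0.555, 0.127, 0.129], [0.557, 0.125, 0.13], [0.534, 0.169, 0.112], [0.538, 0.134, 0.124], [0.538, 0.121, 0.129], [0.542, 0.124, 0.128], [0.545, 0.124, 0.128], [0.548, 0.126, 0.127], [0.55, 0.121, 0.129], [0.553, 0.12, 0.129], [0.557, 0.123, 0.128], [0.535, 0.159, 0.112], [0.542, 0.149, 0.115], [0.539, 0.124, 0.125], [0.541, 0.121, 0.126]]
```

View pics/c5.png

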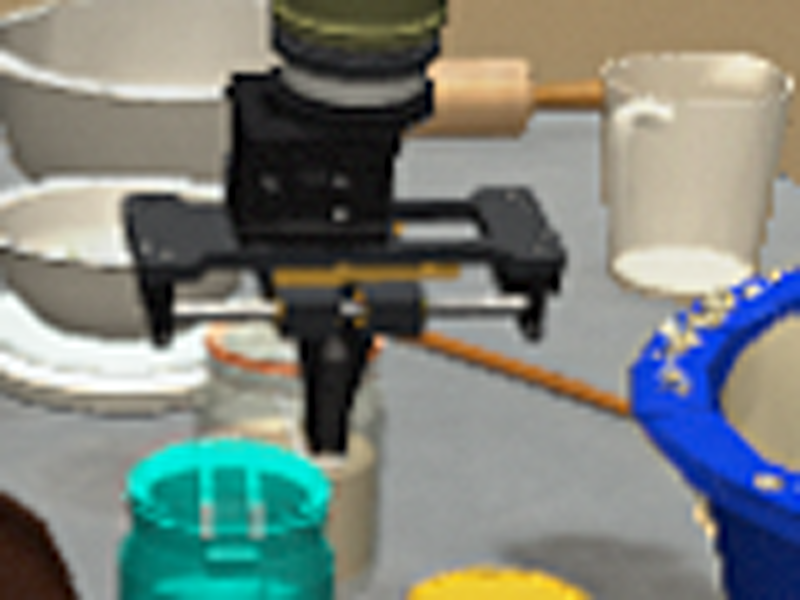

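The end bar shows just below the fingertip at (325,460) and the clasp has come down to about 1.2 rad. The gripper body is clear of the turquoise jar, so I'll continue along the arc.

Call:
move_arm(increments="0 2 -4 0 0 0 255;0 2 -4 0 0 0 255;0 2 -3.5 0 0 0 255;0 3 -3.5 0 0 0 255;0 3 -3 0 0 0 255;0 3 -3 0 0 0 255;0 3 -2.5 0 0 0 255;0 3 -2.5 0 0 0 255")

```text
time: 11.23
position: [0.5488, 0.1588, 0.0761]
tool_rot: [-2.192, -2.103, -0.146]
ft_force: [-0.2, -2.9, 2.2]
grip_width: 0.005
grip_force: 0.9
```

```bash
cat > cl.py <<'E'
from h import *
b=ctrl.get_image("side"); s=ctrl.get_state(); print(s["time"],s["position"],s["ft_force"])
q=cloud(b)[160:215,255:300].reshape(-1,3)
m=(abs(q[:,0]-.55)<.025)&(q[:,1]>.13)&(q[:,1]<.178)&(q[:,2]>.05)&(q[:,2]<.115); print(q[m].round(3).tolist())
cv2.imwrite("pics/c6.png",cv2.resize(b["frame"][160:220,250:330],(800,600),interpolation=cv2.INTER_CUBIC)[...,::-1])
E
python3 cl.py; python3 fit.py
```

```text
11.2833 [0.5484259  0.15948443 0.0756122 ] [ 0.45107971  0.04358071 -0.42491561]
[[0.536, 0.178, 0.108], [0.535, 0.163, 0.114], [0.535, 0.174, 0.106], [0.536, 0.164, 0.11], [0.535, 0.174, 0.103], [0.535, 0.148, 0.113], [0.537, 0.144, 0.114], [0.545, 0.147, 0.112], [0.552, 0.14, 0.115], [0.555, 0.139, 0.115], [0.559, 0.143, 0.113], [0.535, 0.172, 0.1], [0.539, 0.177, 0.098], [0.534, 0.141, 0.112], [0.536, 0.139, 0.112], [0.54, 0.143, 0.111], [0.544, 0.144, 0.11], [0.548, 0.147, 0.109], [0.551, 0.148, 0.109], [0.552, 0.14, 0.112], [0.557, 0.145, 0.11], [0.559, 0.142, 0.11], [0.536, 0.176, 0.095], [0.535, 0.144, 0.107], [0.538, 0.143, 0.108], [0.541, 0.145, 0.107], [0.546, 0.151, 0.104], [0.548, 0.148, 0.105], [0.55, 0.144, 0.107], [0.553, 0.141, 0.108], [0.555, 0.138, 0.109], [0.536, 0.175, 0.092], [0.537, 0.154, 0.1], [0.538, 0.146, 0.103], [0.541, 0.143, 0.104], [0.545, 0.148, 0.102], [0.547, 0.142, 0.105], [0.551, 0.147, 0.102], [0.553, 0.141, 0.105], [0.556, 0.142, 0.104], [0.534, 0.17, 0.091], [0.539, 0.161, 0.094], [0.539, 0.147, 0.1], [0.542, 0.146, 0.1], [0.544, 0.144, 0.101], [0.547, 0.141, 0.102], [0.552, 0.15, 0.098], [0.554, 0.144, 0.1], [0.556, 0.141, 0.101], [0.539, 0.159, 0.092], [0.538, 0.144, 0.097], [0.542, 0.148, 0.096], [0.545, 0.145, 0.097], [0.548, 0.145, 0.097], [0.55, 0.143, 0.097], [0.554, 0.144, 0.097], [0.564, 0.17, 0.086], [0.541, 0.142, 0.095], [0.545, 0.147, 0.093], [0.548, 0.144, 0.094], [0.552, 0.148, 0.092], [0.554, 0.143, 0.094], [0.564, 0.172, 0.082], [0.545, 0.145, 0.09], [0.551, 0.143, 0.091], [0.554, 0.142, 0.091], [0.552, 0.147, 0.086], [0.554, 0.141, 0.088], [0.555, 0.145, 0.083], [0.555, 0.145, 0.08], [0.555, 0.147, 0.075], [0.567, 0.177, 0.056]]
11.3333 lid plane dz/dx dz/dy z [ 1.660e-02 -1.000e-04  1.338e-01] 513
turq [0. 0. 0.] 0
```

Call:
move_arm(increments="0 2.5 -1.5 0 0 0 255;0 2 -1 0 0 0 255;0 0 5 0 0 0 255;0 -7 1 0 0 0 255;0 -8 0 0 0 0 255;0 -7 -2 0 0 0 255;0 0 -4 0 0 0 255;0 0 -2 0 0 0 255")

```text
time: 12.0
position: [0.5488, 0.1402, 0.0715]
tool_rot: [-2.194, -2.1, -0.147]
ft_force: [-0.5, 0.3, 0.5]
grip_width: 0.001
grip_force: 0.0
```

```bash
python3 cl.py | head -c 700
```

```text
12.05 [0.54840307 0.14079202 0.07110198] [ 0.97850736  0.1003546  -0.33890338]
[[0.535, 0.176, 0.105], [0.535, 0.146, 0.113], [0.535, 0.175, 0.099], [0.535, 0.147, 0.11], [0.535, 0.173, 0.097], [0.534, 0.169, 0.095], [0.535, 0.171, 0.09], [0.535, 0.133, 0.105], [0.537, 0.138, 0.1], [0.551, 0.131, 0.102], [0.549, 0.138, 0.096], [0.548, 0.133, 0.095], [0.551, 0.131, 0.095], [0.548, 0.132, 0.092], [0.551, 0.13, 0.086], [0.552, 0.132, 0.082], [0.555, 0.131, 0.075], [0.555, 0.131, 0.072], [0.555, 0.132, 0.068]]
```

View pics/c6.png

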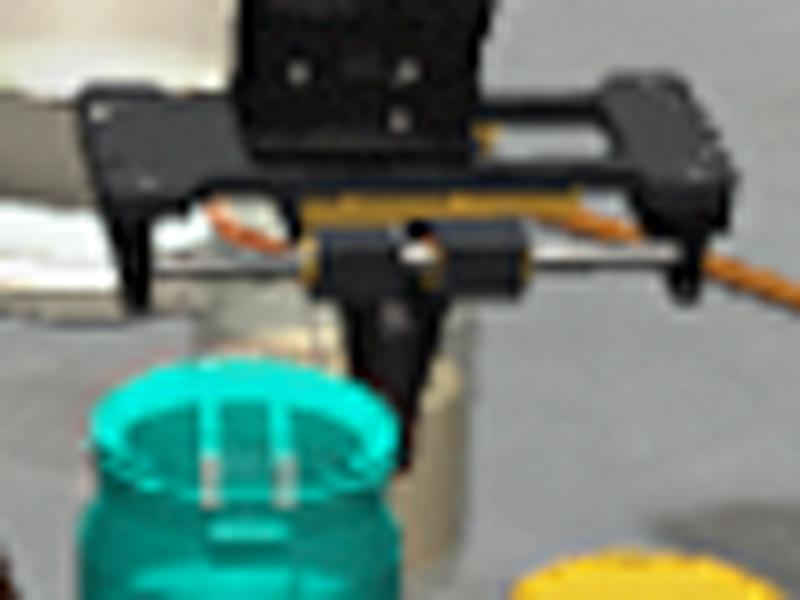

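The finger hangs in front of the jar (finger (395,430)), clear of the turquoise one, with the clasp behind it. I'll push it in toward +y.

Call:
move_arm(increments="0 4 0 0 0 0 255;0 4 0 0 0 0 255;0 4 0 0 0 0 255;0 3 0 0 0 0 255;0 3 0 0 0 0 255;0 3 0 0 0 0 255;0 2 0 0 0 0 255;0 1 0 0 0 0 255")

```text
time: 12.72
position: [0.5491, 0.1621, 0.072]
tool_rot: [-2.195, -2.103, -0.143]
ft_force: [-0.5, -8.3, 3.5]
grip_width: -0.001
grip_force: 3.9
```

Call:
move_arm(increments="0 1 0 0 0 0 255;0 0 0 0 0 0 255;0 1 0 0 0 0 255;0 0 0 0 0 0 255;0 0 0 0 0 0 255;0 0 0 0 0 0 255;0 0 0 0 0 0 255;0 0 0 0 0 0 255")

```text
time: 13.38
position: [0.5494, 0.1626, 0.0721]
tool_rot: [-2.198, -2.102, -0.142]
ft_force: [-2.0, -8.0, 3.8]
grip_width: 0.007
grip_force: 4.3
```

```bash
python3 cl.py | head -c 600; python3 fit.py
```

```text
13.4333 [0.54939892 0.16265381 0.07207127] [-1.27088228 -8.56939747  3.61983289]
[[0.535, 0.176, 0.105], [0.533, 0.152, 0.114], [0.536, 0.163, 0.107], [0.534, 0.145, 0.114], [0.538, 0.147, 0.113], [0.542, 0.15, 0.112], [0.545, 0.147, 0.112], [0.548, 0.15, 0.111], [0.551, 0.147, 0.112], [0.554, 0.147, 0.112], [0.557, 0.147, 0.112], [0.561, 0.148, 0.111], [0.536, 0.177, 0.098], [0.535, 0.147, 0.11], [0.538, 0.146, 0.11], [0.541, 0.145, 0.11], [0.544, 0.145, 0.11], [0.548, 0.146, 0.109], [0.55, 0.144, 0.11], [0.554, 0.147, 0.109], [0.559, 0.152, 0.107], [0.561, 0.148, 0.108], [0.536, 0.177, 0.09513.4833 lid plane dz/dx dz/dy z [0.0202 0.0054 0.134 ] 510
turq [0. 0. 0.] 0
```

Contact has firmed up at 8 N, so I'll back off and look.

Call:
move_arm(increments="0 -3 0 0 0 0 255;0 -4 0 0 0 0 255;0 -8 0 0 0 0 255;0 -8 2 0 0 0 255;0 -4 15 0 0 0 255;0 0 30 0 0 0 255;0 0 35 0 0 0 255;0 0 35 0 0 0 255")

```text
time: 14.15
position: [0.5484, 0.1392, 0.19]
tool_rot: [-2.193, -2.101, -0.145]
ft_force: [0.2, 0.4, 0.2]
grip_width: 0.006
grip_force: 0.0
```

Call:
move_arm(increments="-10 0 20 0 0 0 255;-30 0 10 0 0 0 255;-30 0 10 0 0 0 255;-30 0 0 0 0 0 255;-30 0 0 0 0 0 255;-20 0 0 0 0 0 255;0 0 0 0 0 0 255;0 0 0 0 0 0 255")

```text
time: 14.82
position: [0.3987, 0.1399, 0.2297]
tool_rot: [-2.191, -2.103, -0.15]
ft_force: [0.5, -0.4, -0.6]
grip_width: 0.008
grip_force: 0.0
```

```bash
python3 - <<'E'
from h import *
a=ctrl.get_image("top");b=ctrl.get_image("side"); print(ctrl.get_state()["time"],ctrl.get_state()["position"])
q=cloud(b)[150:240,255:300].reshape(-1,3)
m=(abs(q[:,0]-.55)<.03)&(q[:,1]>.12)&(q[:,1]<.184)&(q[:,2]>.04)&(q[:,2]<.13); print(q[m].round(3).tolist())
w=cloud(a).reshape(-1,3)
m=(abs(w[:,0]-.552)<.03)&(w[:,1]>.115)&(w[:,1]<.18)&(w[:,2]>.03)&(w[:,2]<.15); print("top clasp",w[m].round(3).tolist())
c1=cv2.resize(a["frame"][145:215,220:310],(400,310),interpolation=cv2.INTER_CUBIC)
c2=cv2.resize(b["frame"][160:240,240:320],(400,400),interpolation=cv2.INTER_CUBIC)
cv2.imwrite("pics/c7.png",np.hstack([cv2.copyMakeBorder(c1,0,90,0,0,0),c2])[...,::-1])
# did jar move?
for n,p in(("t",a),("s",b)):
  for t in("sugar_jar","sugar_jar_lid","honey_jar"): print(n,t,[(np.round(r["centre"],3).tolist(),round(r["score"],2)) for r in ctrl.find_in(t,p)][:3])
E
```

```text
14.9167 [0.39983389 0.13972774 0.22946085]
[[0.542, 0.182, 0.126], [0.546, 0.183, 0.126], [0.552, 0.181, 0.126], [0.562, 0.181, 0.126], [0.568, 0.182, 0.125], [0.545, 0.181, 0.123], [0.555, 0.182, 0.122], [0.565, 0.181, 0.122], [0.543, 0.182, 0.12], [0.553, 0.183, 0.119], [0.559, 0.182, 0.119], [0.562, 0.182, 0.119], [0.54, 0.183, 0.116], [0.549, 0.181, 0.116], [0.553, 0.184, 0.115], [0.555, 0.181, 0.116], [0.565, 0.179, 0.116], [0.536, 0.182, 0.113], [0.546, 0.183, 0.112], [0.559, 0.184, 0.112], [0.549, 0.181, 0.11], [0.536, 0.179, 0.108], [0.54, 0.183, 0.106], [0.553, 0.183, 0.105], [0.535, 0.176, 0.106], [0.547, 0.184, 0.102], [0.549, 0.18, 0.103], [0.553, 0.183, 0.102], [0.562, 0.181, 0.102], [0.565, 0.178, 0.103], [0.537, 0.182, 0.1], [0.54, 0.181, 0.1], [0.543, 0.182, 0.099], [0.547, 0.184, 0.099], [0.565, 0.177, 0.1], [0.534, 0.183, 0.096], [0.537, 0.181, 0.097], [0.544, 0.184, 0.095], [0.55, 0.181, 0.096], [0.552, 0.179, 0.097], [0.556, 0.18, 0.096], [0.559, 0.181, 0.096], [0.564, 0.174, 0.098], [0.534, 0.182, 0.093], [0.535, 0.172, 0.097], [0.54, 0.182, 0.093], [0.547, 0.182
[... 1286 characters left out ...]
.572, 0.184, 0.042], [0.574, 0.18, 0.04]]
top clasp [[0.567, 0.179, 0.107], [0.567, 0.176, 0.093], [0.565, 0.177, 0.088], [0.563, 0.177, 0.078], [0.562, 0.174, 0.068], [0.559, 0.174, 0.07], [0.556, 0.174, 0.069], [0.553, 0.174, 0.069], [0.549, 0.174, 0.071], [0.546, 0.174, 0.07], [0.539, 0.177, 0.094]]
t sugar_jar [([0.544, 0.226, 0.129], 0.6)]
t sugar_jar_lid [([0.556, 0.225, 0.137], 0.69)]
t honey_jar [([0.562, -0.078, 0.119], 0.55), ([0.545, 0.228, 0.131], 0.31)]
s sugar_jar [([0.475, 0.002, 0.083], 0.92), ([0.557, 0.194, 0.102], 0.83)]
s sugar_jar_lid [([0.549, 0.212, 0.128], 0.64), ([0.477, 0.021, 0.134], 0.57), ([0.487, 0.473, 0.022], 0.47)]
s honey_jar [([0.561, -0.115, 0.077], 0.58)]
```

View pics/c7.png

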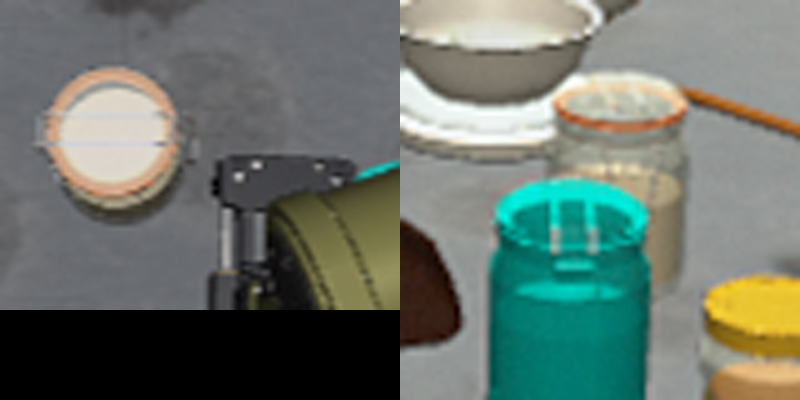

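The lid is flat shut and the clasp bar lies against the front of the jar (top crop (190,150); y 0.174, z 0.069, where the locked position is about 0.176, 0.067). The jar stands where it was and the arm is clear, so I'll hand in.

```bash
python3 -c "
from bench import ctrl
print(ctrl.close_job())"
```

```text
the job is handed in; nothing more can be done
None
```

I shut the clear sugar jar's lid without slamming, then pushed the wire clasp down against the front of the jar. In the last camera check the jar stood upright in place. The honey and turquoise jars also read where they were, though I did not re-measure the other things. I handed the job in at about 15 s, and no verdict came back.

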